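# Put the spindle tooling away on its peg stands

### The job

Put the spindle-moulder tooling away on the three peg stands: each piece goes over the peg that its bore is made for, the small-bore cutter and collar on the thin peg, the larger-bore cutter and collar on the middle peg, and the wide-bored ball bearing on the thick peg. On each peg that takes a pair put the toothed cutter on first, right down on the wooden block, and its collar on top of it to keep it down. Leave every piece lying flat and do not knock the glue bottle over.

Things in the scene. Friction and masses are not known exactly. Their poses are not given: they have to be found in the camera images.
- small_cutter: Small grooving cutter, loose, lying flat: a steel hub, 36 mm outside and 24 mm tall with a plain 22 mm through bore, carrying a dark toothed disc (64 mm across its four teeth) between 3 and 10.5 mm above the underside, so that the plain hub stands 13.5 mm clear above the disc for gripping. Origin: centre of the underside, z up along the bore.
- small_collar: Small spacer collar, loose, lying flat: a plain steel ring 38 mm outside, 22 mm bore, 16 mm tall. Origin: centre of the underside, z up along the bore.
- large_cutter: Large grooving cutter, loose, lying flat: a steel hub, 46 mm outside and 24 mm tall with a plain 32 mm through bore, carrying a dark toothed disc (76 mm across its four teeth) between 3 and 10.5 mm above the underside, so that the plain hub stands 13.5 mm clear above the disc for gripping. Origin: centre of the underside, z up along the bore.
- large_collar: Large spacer collar, loose, lying flat: a plain steel ring 50 mm outside, 32 mm bore, 16 mm tall. Origin: centre of the underside, z up along the bore.
- bearing: Ball bearing guide ring, loose, lying flat: two bright steel races with a dark seal between them, 62 mm outside, 42 mm bore, 14 mm tall. Origin: centre of the underside, z up along the bore.
- thin_peg_stand: Tooling stand with the thin peg, fixed to the table: a square plywood block 76 mm by 76 mm and 18 mm tall (pieces seat on its flat top) with an upright 14 mm steel peg in its centre, straight to 50 mm above the table, then tapering to 5 mm at its tip, 62 mm above the table. Origin: on the table under the peg's axis, z up along the peg.
- middle_peg_stand: Tooling stand with the middle peg, fixed to the table: a square plywood block 76 mm by 76 mm and 18 mm tall (pieces seat on its flat top) with an upright 24 mm steel peg in its centre, straight to 50 mm above the table, then tapering to 10 mm at its tip, 62 mm above the table. Origin: on the table under the peg's axis, z up along the peg.
- thick_peg_stand: Tooling stand with the thick peg, fixed to the table: a square plywood block 76 mm by 76 mm and 18 mm tall (pieces seat on its flat top) with an upright 34 mm steel peg in its centre, straight to 50 mm above the table, then tapering to 18 mm at its tip, 62 mm above the table. Origin: on the table under the peg's axis, z up along the peg.
- glue_bottle: Yellow glue bottle with a black nozzle cap, standing loose at the front left of the table, 50 mm across and 106 mm tall; to be left standing. Origin: centre of its underside, z up.

How it is judged (in metres and radians):
At the end, for the whole second after the job is handed in: Small cutter and small collar on the thin peg, large ones on the middle peg, bearing on the thick peg, all within 8 mm of the axis, flat within 0.12 rad, at rest; cutters and bearing on the wooden block, collars on their cutters (heights within 5 mm); glue bottle upright within 0.3 rad (horizontal distance between each of small_cutter, small_collar and thin_peg_stand below 0.008 m and z of small_cutter in the frame of thin_peg_stand between 0.013 and 0.023 m and angle between each of small_cutter, small_collar, large_cutter, large_collar, bearing's own z axis and vertical below 0.12 rad and linear speed of each of small_cutter, small_collar, large_cutter, large_collar, bearing below 0.02 m/s and z of small_collar in the frame of thin_peg_stand between 0.037 and 0.047 m and horizontal distance between each of large_cutter, large_collar and middle_peg_stand below 0.008 m and z of large_cutter in the frame of middle_peg_stand between 0.013 and 0.023 m and z of large_collar in the frame of middle_peg_stand between 0.037 and 0.047 m and horizontal distance between bearing and thick_peg_stand below 0.008 m and z of bearing in the frame of thick_peg_stand between 0.013 and 0.023 m and angle between glue_bottle's own z axis and vertical below 0.3 rad); the robot touches nothing.
It fails at once if the glue bottle is knocked over (angle between glue_bottle's own z axis and vertical above 0.7 rad).
It also fails if it takes over 115 s, if anything falls off the work surface, if the arm or the gripper's body presses on something with over 40 N, if the wrist force passes 120 N, or if a joint passes its speed limit or range.

### The arm

A 6-joint arm with a two-finger parallel gripper is mounted at the origin on a cart in front of the work surface, level with it; the furniture and walls round the work are solid. World frame = base frame: x ahead of the robot, y to its left, z up, the work surface at z = 0. Lengths are in m, angles in degrees, forces in N, time in s.
With the tool pointing down it reaches from about 0.3 to 0.75 m from the base axis. Payload 8.5 kg.
Tool frame: the origin (TCP) lies at the very end of the fingers, on their centre line; the grasp point (between the pads) lies 19 mm behind it (env.hold_point_z is the distance from the TCP to the grasp point, in m); z points along the fingers, y is the line along which they close (so a half turn about z gives the same grasp; the last joint's range is limited). The gripper opens to 85 mm and grips with 20 to 120 N. Pads are 22 mm wide; open, the fingers measure 114 mm over their backs; the gripper's body (76 mm by 85 mm) begins 54 mm behind the grasp point. The pads swing forward as they close: fully open they stand 13 mm farther back than shut.
Start: joints at [-89.513, 21.807, 74.336, -0, 83.858, -12.336], TCP at [0.122, -0.536, 0.195] pointing down, gripper open.
Joint ranges: [-178.18, 178.18], [-50.72, 133.34], [12.68, 142.11], [-81.47, 261.47], [9.98, 163.14], [-165.26, 165.26]. Speed limits (degrees/s): [136.94, 136.94, 180, 180, 180, 180].

### API

Orientations are given as a 3x3 rotation matrix whose columns are the frame's x, y, z axes.
In Python, from rig import env, optics gives the robot as it stands.
- The arm moves only by the shell command python3 -m jog 'ROWS' [OPENING] [FORCE]. ROWS is JSON, a list of rows, each an object with "linear": the shift along the tool's x, y, z in units of 40 mm (1.0 is 40 mm), a list of three; "roll": the turn about the tool's z in units of 5 degrees (1.0 is 5 degrees). A call has 1 to 12 rows; each row shifts and turns the commanded pose from where the row before left it, along the tool's axes as they then stand; what a row does not reach is not made up. A row lasts 1/12 s, in which the tool goes at most 41.7 mm and 7.16 degrees, less where a joint would pass 70% of its speed; a pose out of reach is approached as far as the arm can. A call is refused whole if a number of a shift passes 1 or a number of a turn 1, either way. A call with a gripper value outside its range is refused whole. OPENING is the opening, from -1 (shut) to 1 (fully open), set as the call begins (- or left out, the last holds). The fingers move at their own pace and stop on an object; FORCE is the grip in N (left out, the last holds). Time passes only in rows, so rows that do not move let the fingers close. It gives the time, the measured TCP pose, the force, the opening and the grip force at its end, in the units of the state.
- env.observe(): the state, without advancing time (a new reading comes with each control period).
- optics.get_image(name): name is "side" or "top" or "wrist"; returns the picture (384x512x3 uint8, red, green, blue); there is no depth.
- optics.calibration(name): a dict with "fov_y" (degrees; the focal length in pixels is half the picture's height over the tangent of half this angle, whatever the lens; pixels are square), "cx", "cy" (the principal point, pixels), "T" (4x4, takes a point from camera to world coordinates). Camera axes: x right, y down, z forward; pixel columns grow to the right and rows downward; lengths in m; the calibration is good to about 2 mm. A picture is of the moment at which its call begins: read the wrist's pose just before it. calibration takes no time and is no camera call; for the wrist camera it gives the pose at the moment of the call.
- env.close_job(): hands the job in; it is judged then, once.
The state is a dict: "time_s": time; "q": joint angles; "qvel": joint speeds; "joint_efforts": joint torques, N m; "position": TCP position; "tool_rot": TCP orientation; "ft_force": force on the tool from outside, world axes, zero at the start; "wrist_torque": the same for the moment, N m; "grip_width": finger opening in m; "gripper_force": force on a finger pad.
Only numpy, scipy, OpenCV 4.12 (cv2) and the standard library are available. Lean on these libraries where they do the work, as an engineer would, in place of code of your own. Each camera call takes 0.05 s, during which the arm holds its last target. There are 200 camera calls.

## Working session

There is one attempt and no reset: what is moved stays moved. The work goes in short steps, Python scripts to look and compute and a shell command to move; the robot and the scene stay as the last step left them, time stands still between calls to the robot, and variables do not carry over. Pictures are saved under pics/ and viewed, at most 14 in all, crops included, and the job is handed in when it is done.

```bash
ls; mkdir -p pics; python3 - <<'E'
from rig import env, optics
import cv2
for n in ("top","side"):
    im=optics.get_image(n); cv2.imwrite(f"pics/{n}0.png",im[:,:,::-1]); c=optics.calibration(n); print(n,c)
s=env.observe(); print(s)
print(env.hold_point_z)
E
```

```text
pics
top {'fov_y': 52.226847236691164, 'cx': 252.6521258803573, 'cy': 194.34811302687726, 'T': array([[ 4.42942928e-03, -9.90329298e-01,  1.38666008e-01,
         3.58718599e-01],
       [-9.99989799e-01, -4.26394001e-03,  1.49048335e-03,
         3.14295973e-02],
       [-8.84805793e-04, -1.38671196e-01, -9.90338082e-01,
         1.02464076e+00],
       [ 0.00000000e+00,  0.00000000e+00,  0.00000000e+00,
         1.00000000e+00]])}
side {'fov_y': 45.23474660595715, 'cx': 262.53797191878544, 'cy': 196.0084448182632, 'T': array([[-0.96420983, -0.17036237,  0.20316512,  0.2825141 ],
       [-0.26496781,  0.64677552, -0.71517375,  0.73633618],
       [-0.00956354, -0.74340978, -0.66876786,  0.700186  ],
       [ 0.        ,  0.        ,  0.        ,  1.        ]])}
{'time_s': 0.1, 'q': array([-8.95145074e+01,  2.18371897e+01,  7.43804264e+01, -6.19805026e-04,
        8.38567459e+01, -1.23362254e+01]), 'qvel': array([-0.07245348,  0.00208467, -0.19548838,  0.06823045, -0.0324977 ,
       -0.13429954]), 'joint_efforts': array([ 1.63840319e-03, -4.49228203e+01, -2.31656939e+01, -2.79663864e-04,
        3.68227920e-03, -8.84689143e-06]), 'position': array([ 0.12204268, -0.53597021,  0.19447289]), 'tool_rot': array([[ 9.75065051e-01,  2.21919234e-01, -2.17523514e-05],
       [ 2.21919075e-01, -9.75064224e-01,  1.29772316e-03],
       [ 2.66779791e-04, -1.27019176e-03, -9.99999158e-01]]), 'ft_force': array([-0.33341303,  0.22188567, -0.10614037]), 'wrist_torque': array([ 0.00515794,  0.01300908, -0.00464097]), 'gripper_force': 0.0, 'grip_width': 0.08543052938798301}
0.0187
```

View pics/top0.png

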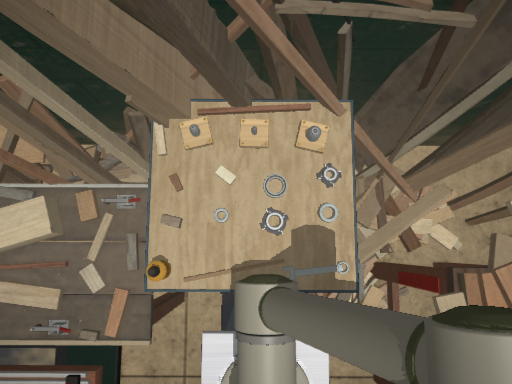

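View pics/side0.png

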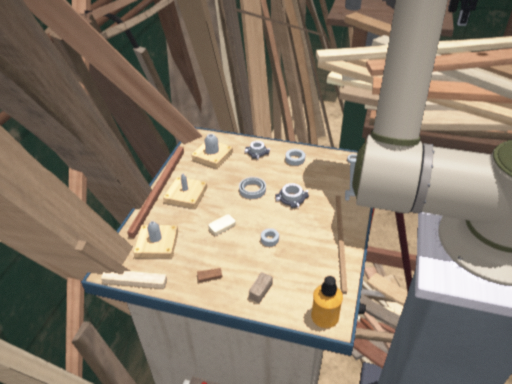

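The top view shows the thick peg at (312,136), the thin peg at (254,133) and the middle peg at (196,133). The loose pieces are the bearing (275,186), large cutter (273,221), small cutter (329,174), large collar (328,212) and small collar (221,215), with the glue bottle at (157,269). The side view agrees, with the thick peg at (211,143), thin at (184,187) and middle at (154,235).

```bash
cat > vis.py <<'E'
import cv2, numpy as np
def cast(c,uv,z,h=384):
    f=h/2/np.tan(np.radians(c["fov_y"]/2)); T=c["T"]
    d=T[:3,:3]@np.array([(uv[0]-c["cx"])/f,(uv[1]-c["cy"])/f,1.]); o=T[:3,3]
    return o+d*(z-o[2])/d[2]
def project(c,p,h=384):
    f=h/2/np.tan(np.radians(c["fov_y"]/2)); T=c["T"]
    q=T[:3,:3].T@(np.asarray(p)-T[:3,3]); return np.array([c["cx"]+f*q[0]/q[2],c["cy"]+f*q[1]/q[2]])
def steel(im):   # grey/blue things on the wood: blue not well below red
    a=im.astype(int); return ((a[...,0]-a[...,2])<18).astype(np.uint8)
def block(im):
    h=cv2.cvtColor(im,cv2.COLOR_RGB2HSV); return h
def hullcentre(m):
    cs,_=cv2.findContours(m,cv2.RETR_EXTERNAL,cv2.CHAIN_APPROX_NONE)
    k=max(cs,key=cv2.contourArea); hl=cv2.convexHull(k); M=cv2.moments(hl)
    return np.array([M["m10"]/M["m00"],M["m01"]/M["m00"]]),cv2.contourArea(hl),hl
E
python3 - <<'E'
from rig import optics
import cv2,numpy as np
from vis import *
pt={"top":dict(bearing=(275,186),lcut=(273,221),scut=(329,174),lcol=(328,212),scol=(221,215)),
"side":dict(bearing=(252,187),lcut=(292,195),scut=(257,149),lcol=(295,157),scol=(270,237))}
st={"top":dict(thick=(312,136),thin=(254,133),middle=(196,133)),"side":dict(thick=(211,150),thin=(185,192),middle=(155,240))}
H=dict(bearing=.007,lcut=.007,scut=.007,lcol=.008,scol=.008)
for n in ("top","side"):
    im=cv2.imread(f"pics/{n}0.png")[:,:,::-1].copy(); c=optics.calibration(n)
    for k,(u,v) in pt[n].items():
        m=steel(im); w=np.zeros_like(m); w[v-21:v+22,u-21:u+22]=m[v-21:v+22,u-21:u+22]
        ce,a,hl=hullcentre(w); x,y,ww,hh=cv2.boundingRect(hl)
        g=[cast(c,q[0],H[k])[:2] for q in hl]; g=np.array(g)
        print(n,k,ce.round(1),(ww,hh),"xy",cast(c,ce,H[k])[:2].round(4),"ext",np.ptp(g,axis=0).round(3))
    b=im.astype(int)
    for k,(u,v) in st[n].items():
        hsv=cv2.cvtColor(im,cv2.COLOR_RGB2HSV)
        print(k,"hsv block",hsv[v+10,u-6],"table",hsv[v+35,u])
big=cv2.imread("pics/top0.png")[110:240,170:350]; cv2.imwrite("pics/top0b.png",cv2.resize(big,None,fx=4,fy=4,interpolation=cv2.INTER_CUBIC))
E
```

```text
top bearing [274.8 185.5] (23, 24) xy [ 0.525  -0.0252] ext [0.061 0.058]
top lcut [273.7 221.2] (28, 29) xy [ 0.4309 -0.022 ] ext [0.073 0.07 ]
top scut [328.7 174.6] (24, 24) xy [ 0.5548 -0.1678] ext [0.062 0.061]
top lcol [327.8 212.1] (20, 19) xy [ 0.4553 -0.163 ] ext [0.047 0.05 ]
top scol [221.  214.8] (15, 15) xy [0.4471 0.1151] ext [0.037 0.037]
thick hsv block [ 18  93 197] table [ 18  86 169]
thin hsv block [ 19  94 195] table [ 18  77 175]
middle hsv block [ 18  93 195] table [ 18  84 167]
side bearing [252.  187.6] (27, 22) xy [ 0.5241 -0.0268] ext [0.063 0.074]
side lcut [291.9 195. ] (32, 25) xy [ 0.43   -0.0251] ext [0.068 0.08 ]
side scut [256.7 149.3] (25, 18) xy [ 0.5543 -0.1719] ext [0.06  0.072]
side lcol [294.8 156.6] (19, 16) xy [ 0.4542 -0.1651] ext [0.048 0.064]
side scol [269.4 236.9] (18, 17) xy [0.4462 0.1131] ext [0.038 0.048]
thick hsv block [ 17  90 187] table [ 18  73 230]
thin hsv block [ 16  92 174] table [ 19  64 235]
middle hsv block [ 22  61 248] table [ 19  25 249]
```

View pics/top0b.png

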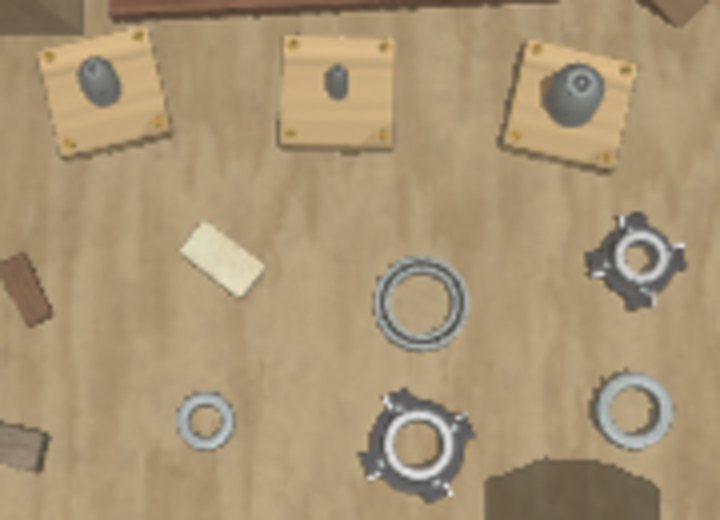

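```bash
python3 - <<'E'
from rig import optics
import cv2,numpy as np
from vis import *
st={"top":dict(thick=(312,136),thin=(254,133),middle=(196,133)),"side":dict(thick=(211,150),thin=(185,192),middle=(155,240))}
for n in ("top",):
    im=cv2.imread(f"pics/{n}0.png")[:,:,::-1].copy(); c=optics.calibration(n); hsv=cv2.cvtColor(im,cv2.COLOR_RGB2HSV)
    for k,(u,v) in st[n].items():
        m=(hsv[...,2]>184)&(hsv[...,1]>70); w=np.zeros(m.shape,np.uint8); w[v-22:v+23,u-22:u+23]=m[v-22:v+23,u-22:u+23]
        w=cv2.morphologyEx(w,cv2.MORPH_OPEN,np.ones((3,3),np.uint8))
        ce,a,hl=hullcentre(w); r=cv2.minAreaRect(hl)
        print(n,k,ce.round(1),"rect",np.round(r[0],1),np.round(r[1],1),"xy",cast(c,ce,.018)[:2].round(4))
E
python3 -m jog '[{"linear":[0,0,0],"roll":1},{"linear":[0,0,0],"roll":1},{"linear":[0,0,0],"roll":0.565},{"linear":[0.6,-0.8,0]},{"linear":[0.6,-0.8,0]},{"linear":[0.6,-0.8,0]},{"linear":[0.6,-0.8,0]},{"linear":[0.6,-0.8,0]}]' 1 40
```

```text
top thick [312.2 135. ] rect [312.3 135.1] [27.7 26.6] xy [ 0.6591 -0.1243]
top thin [253.5 131.9] rect [253.5 132. ] [26. 27.] xy [0.6671 0.0313]
top middle [195.2 131.9] rect [195.4 131.9] [26.2 27.9] xy [0.6665 0.1862]invalid input
```

```bash

python3 -m jog '[{"linear":[0,0,0],"roll":1},{"linear":[0,0,0],"roll":1},{"linear":[0,0,0],"roll":0.565},{"linear":[0.6,-0.8,0],"roll":0},{"linear":[0.6,-0.8,0],"roll":0},{"linear":[0.6,-0.8,0],"roll":0},{"linear":[0.6,-0.8,0],"roll":0},{"linear":[0.6,-0.8,0],"roll":0}]' 1 40
```

```text
time_s: 0.77
position: [0.2427, -0.3744, 0.1947]
tool_rot: [[1.0, -0.001, -0.0], [-0.001, -1.0, 0.001], [-0.0, -0.001, -1.0]]
ft_force: [1.4, -0.5, 0.7]
grip_width: 0.0854
gripper_force: 0.0
```

```bash

python3 -m jog '[{"linear":[0.64,-0.59,-0.1],"roll":0},{"linear":[0.64,-0.59,-0.1],"roll":0},{"linear":[0.64,-0.59,-0.1],"roll":0},{"linear":[0.64,-0.59,-0.1],"roll":0},{"linear":[0.64,-0.59,-0.1],"roll":0},{"linear":[0.64,-0.59,-0.1],"roll":0},{"linear":[0.64,-0.59,-0.1],"roll":0},{"linear":[0.64,-0.59,-0.1],"roll":0},{"linear":[0.64,-0.59,-0.1],"roll":0},{"linear":[0.64,-0.59,-0.1],"roll":0},{"linear":[0,0,0],"roll":0},{"linear":[0,0,0],"roll":0}]' 
python3 - <<'E'
from rig import env,optics
import cv2
from vis import *
c=optics.calibration("wrist"); im=optics.get_image("wrist"); cv2.imwrite("pics/w1.png",im[:,:,::-1]); print(c, env.observe()["position"])
for k,p in dict(scut=(.5545,-.17,.007),lcol=(.4548,-.164,.008),bearing=(.5245,-.026,.007),lcut=(.4305,-.0235,.007),thick=(.659,-.124,.018)).items(): print(k,project(c,p))
E
```

```text
time_s: 1.77
position: [0.4986, -0.1391, 0.2346]
tool_rot: [[1.0, 0.003, -0.001], [0.003, -1.0, 0.0], [-0.001, -0.0, -1.0]]
ft_force: [0.0, -1.1, -0.8]
grip_width: 0.0849
gripper_force: 0.0
{'fov_y': 69.3112498404893, 'cx': 254.32371905552873, 'cy': 195.54340028362867, 'T': array([[ 3.81064862e-03, -9.64787461e-01, -2.63003108e-01,
         5.64336215e-01],
       [-9.99992721e-01, -3.72635421e-03, -8.19309972e-04,
        -1.40102551e-01],
       [-1.89582751e-04,  2.63004316e-01, -9.64794638e-01,
         4.14141242e-01],
       [ 0.00000000e+00,  0.00000000e+00,  0.00000000e+00,
         1.00000000e+00]])} [ 0.49787294 -0.14000473  0.23450135]
scut [275.3514357  127.07436263]
lcol [269.87684188 194.85102114]
bearing [175.6721382  147.96268881]
lcut [178.36065494 209.56911819]
thick [242.14497164  43.50746758]
```

View pics/w1.png

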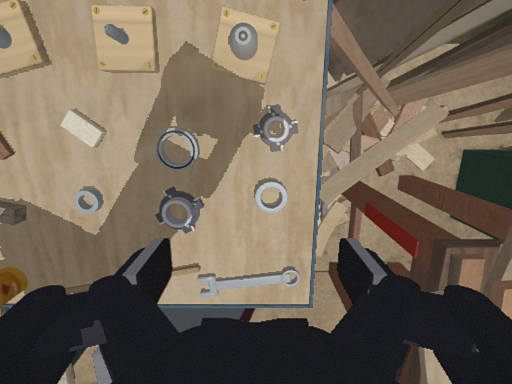

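The wrist view shows all five pieces: small cutter (275,128), large collar (271,197), bearing (178,149), large cutter (180,211) and small collar (89,201). The thick block is at about (247,45) and the thin block at about (125,38). All of them match the projected positions to 2–3 px.

```bash
python3 - <<'E'
from rig import env,optics
import cv2
from vis import *
c=optics.calibration("wrist"); im=cv2.imread("pics/w1.png")[:,:,::-1].copy()
for k,(u,v,r,z) in dict(scut=(275,128,26,.007),lcol=(271,197,21,.008),bearing=(178,149,26,.007),lcut=(180,211,28,.007),scol=(89,201,18,.008)).items():
    m=steel(im); a=im.astype(int); m=((a[...,0]-a[...,2])<14).astype(np.uint8)
    w=np.zeros_like(m); cv2.circle(w,(u,v),r,1,-1); w&=m
    ce,A,hl=hullcentre(w); g=np.array([cast(c,q[0],z)[:2] for q in hl]); print(k,ce.round(1),cast(c,ce,z)[:2].round(4),np.ptp(g,axis=0).round(3))
# block corners read from the picture, top face z=.018
hsv=cv2.cvtColor(im,cv2.COLOR_RGB2HSV)
for k,(u,v) in dict(thick=(247,45),thin=(125,38)).items():
    m=((hsv[...,2]>185)&(hsv[...,1]>75)).astype(np.uint8); w=np.zeros_like(m); w[max(0,v-42):v+42,u-42:u+42]=m[max(0,v-42):v+42,u-42:u+42]
    w=cv2.morphologyEx(w,cv2.MORPH_OPEN,np.ones((5,5),np.uint8))
    ce,A,hl=hullcentre(w); g=np.array([cast(c,q[0],.018)[:2] for q in hl]); r=cv2.minAreaRect((g*1000).astype(np.float32)); print(k,ce.round(1),cast(c,ce,.018)[:2].round(4),r)
E
```

```text
scut [275.1 128.2] [ 0.5521 -0.1707] [0.062 0.063]
lcol [270.7 196.1] [ 0.4519 -0.166 ] [0.05  0.049]
bearing [176.1 148.9] [ 0.5225 -0.0275] [0.062 0.064]
lcut [179.  209.6] [ 0.4298 -0.0252] [0.073 0.072]
scol [ 87.5 200.5] [0.4444 0.1129] [0.04  0.045]
thick [242.3  67.4] [ 0.6299 -0.1251] ((630.6544189453125, -125.51995849609375), (32.78310012817383, 15.14047622680664), 78.4711685180664)
thin [122.5  44.4] [0.6569 0.0288] ((655.0771484375, 27.099809646606445), (52.396610260009766, 72.52342224121094), 0.11446697264909744)
```

```bash

python3 -m jog '[{"linear":[0.7,0.38,0.3],"roll":0},{"linear":[0.7,0.37,0.3],"roll":0},{"linear":[0,0,0.9],"roll":0},{"linear":[0,0,0.9],"roll":0},{"linear":[0,0,0.9],"roll":0},{"linear":[0,0,0.9],"roll":0},{"linear":[0,0,0.4],"roll":0},{"linear":[0,0,0],"roll":0},{"linear":[0,0,0],"roll":0},{"linear":[0,0,0],"roll":0}]' 1 40
```

```text
time_s: 2.65
position: [0.5545, -0.1714, 0.0527]
tool_rot: [[1.0, -0.001, 0.002], [-0.001, -1.0, -0.001], [0.002, 0.001, -1.0]]
ft_force: [0.0, -0.2, 0.3]
grip_width: 0.0852
gripper_force: 0.0
```

```bash

python3 -m jog '[{"linear":[0,0,0.5],"roll":0},{"linear":[0,0,0.46],"roll":0},{"linear":[0,0,0],"roll":0},{"linear":[0,0,0],"roll":0}]' 1 40
python3 -m jog '[{"linear":[0,0,0],"roll":0},{"linear":[0,0,0],"roll":0},{"linear":[0,0,0],"roll":0},{"linear":[0,0,0],"roll":0},{"linear":[0,0,0],"roll":0},{"linear":[0,0,0],"roll":0},{"linear":[0,0,0],"roll":0},{"linear":[0,0,0],"roll":0},{"linear":[0,0,0],"roll":0},{"linear":[0,0,0],"roll":0}]' -1 40
```

```text
time_s: 2.98
position: [0.5544, -0.1707, 0.0138]
tool_rot: [[1.0, -0.0, 0.001], [-0.0, -1.0, -0.001], [0.001, 0.001, -1.0]]
ft_force: [0.2, -0.0, -0.2]
grip_width: 0.0854
gripper_force: 0.0
time_s: 3.82
position: [0.5541, -0.1703, 0.0126]
tool_rot: [[1.0, -0.0, -0.0], [-0.0, -1.0, 0.0], [-0.0, -0.0, -1.0]]
ft_force: [-0.5, -0.3, 0.1]
grip_width: 0.0001
gripper_force: 0.0
```

```bash
python3 - <<'E'
from rig import env,optics
import cv2
im=optics.get_image("wrist"); im2=optics.get_image("side")
a=im[150:384,100:412,::-1]; b=cv2.resize(im2[110:220,190:340,::-1],None,fx=2.1,fy=2.1,interpolation=cv2.INTER_CUBIC)
b=cv2.copyMakeBorder(b,0,max(0,a.shape[0]-b.shape[0]),0,0,cv2.BORDER_CONSTANT)[:a.shape[0]]
cv2.imwrite("pics/w2.png",cv2.hconcat([a.copy(),b])); o=env.observe(); print(o["position"],o["grip_width"])
E
```

```text
[ 0.55406868 -0.17025016  0.01259324] 0.0006006678367108951
```

View pics/w2.png

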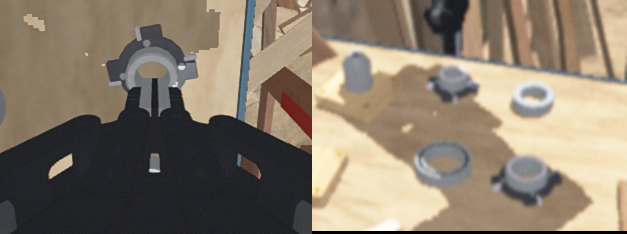

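The wrist crop shows the fingers shut next to the robot-side rim of the small cutter, with the cutter still flat. In the side crop the fingertips appear above the cutter. I'll compare this with where the TCP projects.

```bash
python3 - <<'E'
from rig import env,optics
from vis import *
import cv2
p=env.observe()["position"]
for n in("wrist","side","top"): print(n,project(optics.calibration(n),p))
c=optics.calibration("wrist"); im=optics.get_image("wrist"); cv2.imwrite("pics/w3.png",im[:,:,::-1])
# crop2 pix -> full
print("tip seen side",(190+(455-312)/2.1,110+50/2.1),"cutter side",(190+(452-312)/2.1,110+82/2.1))
c2=optics.calibration("side"); print("cutter from side",cast(c2,(190+(452-312)/2.1,110+82/2.1),.010))
print("hub top from wrist", cast(c,(100+153,150+72),.024))
print("rot",env.observe()["tool_rot"].round(3), env.observe()["q"].round(1), c["T"].round(3))
E
```

```text
wrist [252.57154188 219.11787363]
side [256.57865725 147.89471997]
top [330.08660767 174.45680226]
tip seen side (258.0952380952381, 133.8095238095238) cutter side (256.66666666666663, 149.04761904761904)
cutter from side [ 0.55352652 -0.16898748  0.01      ]
hub top from wrist [ 0.55626332 -0.17059681  0.024     ]
rot [[ 1. -0. -0.]
 [-0. -1. -0.]
 [-0.  0. -1.]] [-28.8  35.5  83.7  -0.   60.8  61.2] [[ 0.001 -0.965 -0.262  0.62 ]
 [-1.    -0.001 -0.    -0.171]
 [ 0.     0.262 -0.965  0.192]
 [ 0.     0.     0.     1.   ]]
```

```bash
python3 - <<'E'
from rig import env,optics
from vis import *
import cv2
p=env.observe()["position"]
for dz in (0,.01,.015,.02,.025,.03): print(dz,project(optics.calibration("wrist"),p+[0,0,dz]).round(1),project(optics.calibration("side"),p+[0,0,dz]).round(1))
im=cv2.imread("pics/w3.png")[170:290,190:320]; s=optics.get_image("side")[100:180,215:302,::-1]
a=cv2.resize(im,(390,360)); b=cv2.resize(s.copy(),(391,360),interpolation=cv2.INTER_CUBIC); cv2.imwrite("pics/w4.png",cv2.hconcat([a,b]))
E
```

```text
0 [252.7 219.1] [256.6 147.9]
0.01 [252.6 224.4] [256.5 144.6]
0.015 [252.5 227.3] [256.5 143. ]
0.02 [252.5 230.3] [256.4 141.4]
0.025 [252.4 233.5] [256.4 139.7]
0.03 [252.4 236.9] [256.4 138. ]
```

View pics/w4.png

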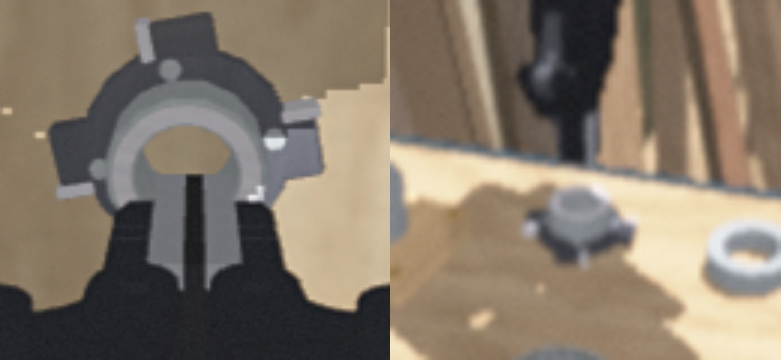

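The wrist part shows the pad tips ending at row 228, in front of the bore. The side part shows the tip at (258,136), well clear of the hub. So the real fingertips are well above the reported TCP. I'll quantify this before going lower.

```bash
python3 - <<'E'
from rig import env,optics
from vis import *
p=env.observe()["position"]
for dz in (.015,.02,.025,.03,.035,.04): print(dz,[project(optics.calibration("wrist"),p+[dx,0,dz]).round(1).tolist() for dx in(0,.011)],[project(optics.calibration("side"),p+[dx,0,dz]).round(1).tolist() for dx in (0,.011)])
E
```

```text
0.015 [[252.5, 227.3], [252.5, 210.8]] [[256.5, 143.0], [252.3, 142.4]]
0.02 [[252.4, 230.3], [252.4, 213.4]] [[256.4, 141.4], [252.2, 140.7]]
0.025 [[252.4, 233.5], [252.4, 216.1]] [[256.4, 139.7], [252.2, 139.1]]
0.03 [[252.3, 236.9], [252.3, 219.0]] [[256.4, 138.0], [252.1, 137.4]]
0.035 [[252.3, 240.5], [252.2, 222.1]] [[256.3, 136.4], [252.1, 135.7]]
0.04 [[252.2, 244.3], [252.2, 225.5]] [[256.3, 134.7], [252.0, 134.1]]
```

```bash

python3 -m jog '[{"linear":[0,0,0],"roll":0},{"linear":[0,0,0],"roll":0},{"linear":[0,0,0],"roll":0},{"linear":[0,0,0],"roll":0},{"linear":[0,0,0],"roll":0},{"linear":[0,0,0],"roll":0},{"linear":[0,0,0],"roll":0},{"linear":[0,0,0],"roll":0},{"linear":[0,0,0],"roll":0},{"linear":[0,0,0],"roll":0}]' 1 40
```

```text
time_s: 4.85
position: [0.5541, -0.1703, 0.0126]
tool_rot: [[1.0, 0.0, -0.0], [0.0, -1.0, 0.0], [-0.0, -0.0, -1.0]]
ft_force: [-0.5, 0.1, 0.2]
grip_width: 0.0855
gripper_force: 0.0
```

```bash

python3 -m jog '[{"linear":[0,0,0.25],"roll":0},{"linear":[0,0,0.25],"roll":0},{"linear":[0,0,0],"roll":0},{"linear":[0,0,0],"roll":0}]' 1 40
python3 - <<'E'
from rig import env,optics
import cv2
w=optics.get_image("wrist")[150:384,100:412,::-1]; s=optics.get_image("side")[100:180,215:302,::-1]
cv2.imwrite("pics/w5.png",cv2.hconcat([cv2.resize(w.copy(),(400,300)),cv2.resize(s.copy(),(326,300),interpolation=cv2.INTER_CUBIC)])); print(env.observe()["position"],env.observe()["q"])
E
```

```text
time_s: 5.18
position: [0.5535, -0.17, -0.0085]
tool_rot: [[1.0, -0.0, -0.002], [-0.0, -1.0, 0.001], [-0.002, -0.001, -1.0]]
ft_force: [0.4, 0.3, 0.7]
grip_width: 0.085
gripper_force: 0.0
[ 0.55411623 -0.17031348 -0.00747971] [-2.87801435e+01  3.70711782e+01  8.47123595e+01  9.10686537e-04
  5.82254301e+01  6.12221724e+01]
```

View pics/w5.png

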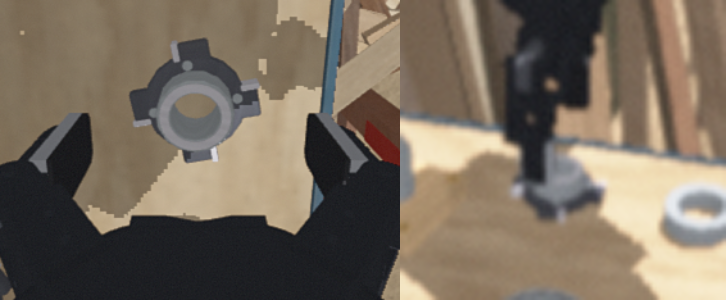

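The wrist crop shows the open fingers on either side of the hub, which is at about (195,105) and centred between them. The side crop shows the near fingertip only just reaching hub height, so I need to go about 12 mm lower.

```bash

python3 -m jog '[{"linear":[0,0,0.15],"roll":0},{"linear":[0,0,0.15],"roll":0},{"linear":[0,0,0],"roll":0}]' 1 40
python3 -m jog '[{"linear":[0,0,0],"roll":0},{"linear":[0,0,0],"roll":0},{"linear":[0,0,0],"roll":0},{"linear":[0,0,0],"roll":0},{"linear":[0,0,0],"roll":0},{"linear":[0,0,0],"roll":0},{"linear":[0,0,0],"roll":0},{"linear":[0,0,0],"roll":0},{"linear":[0,0,0],"roll":0},{"linear":[0,0,0],"roll":0}]' -1 40
```

```text
time_s: 5.53
position: [0.5534, -0.17, -0.0206]
tool_rot: [[1.0, -0.0, -0.002], [-0.0, -1.0, 0.001], [-0.002, -0.001, -1.0]]
ft_force: [0.7, 0.1, -0.5]
grip_width: 0.0855
gripper_force: 0.0
time_s: 6.37
position: [0.5543, -0.1704, -0.0187]
tool_rot: [[1.0, 0.0, 0.001], [0.0, -1.0, -0.0], [0.001, 0.0, -1.0]]
ft_force: [-0.7, 0.7, 5.7]
grip_width: 0.0334
gripper_force: 39.4
```

```bash

python3 -m jog '[{"linear":[0,0,-0.3],"roll":0},{"linear":[0,0,-0.9],"roll":0},{"linear":[0,0,-0.9],"roll":0},{"linear":[0,0,-0.9],"roll":0},{"linear":[0.18,-0.99,0],"roll":0},{"linear":[0.18,-0.99,0],"roll":0},{"linear":[0.18,-0.99,0],"roll":0},{"linear":[0.18,-0.99,0],"roll":0},{"linear":[0.18,-0.99,0],"roll":0},{"linear":[0,0,0],"roll":0},{"linear":[0,0,0],"roll":0},{"linear":[0,0,0],"roll":0}]' -1 40
python3 - <<'E'
from rig import env,optics
import cv2
c=optics.calibration("wrist"); w=optics.get_image("wrist"); cv2.imwrite("pics/w6.png",w[:,:,::-1]); o=env.observe(); print(o["position"],o["grip_width"],c)
import pickle; pickle.dump(c,open("w6.pkl","wb"))
E
```

```text
time_s: 7.37
position: [0.5899, 0.0276, 0.1003]
tool_rot: [[1.0, 0.0, -0.001], [0.0, -1.0, -0.0], [-0.001, 0.0, -1.0]]
ft_force: [-0.1, 0.2, -2.3]
grip_width: 0.0333
gripper_force: 40.4
[0.5898991  0.02689582 0.10039421] 0.03327378906388657 {'fov_y': 69.3112498404893, 'cx': 254.32371905552873, 'cy': 195.54340028362867, 'T': array([[ 1.32852003e-03, -9.64836445e-01, -2.62847617e-01,
         6.55568027e-01],
       [-9.99999064e-01, -1.19618412e-03, -6.63489965e-04,
         2.65328071e-02],
       [ 3.25745153e-04,  2.62848252e-01, -9.64837131e-01,
         2.79920785e-01],
       [ 0.00000000e+00,  0.00000000e+00,  0.00000000e+00,
         1.00000000e+00]])}
```

View pics/w6.png

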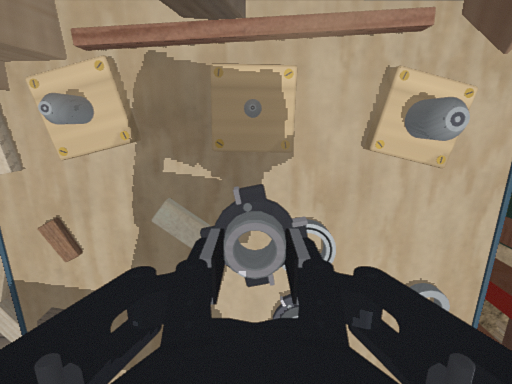

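The wrist view shows the cutter held flat, with its hub top at about (255,245).
- **Thin block:** screws at (218,71), (288,72), (286,146) and (219,144), tip at (252,108).
- **Middle block:** screws at (34,83), (99,64), (124,135) and (64,151), tip at (45,108).
- **Thick block:** screws at (404,76), (469,92), (441,159) and (378,145), tip at (457,118).

```bash
python3 - <<'E'
import pickle
from vis import *
c=pickle.load(open("w6.pkl","rb"))
S=dict(thin=([(218,71),(288,72),(286,146),(219,144)],(252.5,108)),middle=([(34,83),(99,64),(124,135),(64,151)],(45,108)),thick=([(404,76),(469,92),(441,159),(378,145)],(457,118)))
for k,(s,t) in S.items():
    g=np.array([cast(c,q,.018)[:2] for q in s]); print(k,"block",g.mean(0).round(4),"side",[round(float(np.linalg.norm(g[i]-g[i-1])),3) for i in range(4)],"tip",cast(c,t,.062)[:2].round(4))
for z in (.13,.143): print("hub",cast(c,(255,245),z)[:2].round(4))
E
```

```text
thin block [0.6646 0.0279] side [0.063, 0.061, 0.064, 0.062] tip [0.6641 0.0278]
middle block [0.6645 0.1831] side [0.061, 0.061, 0.062, 0.06] tip [0.6639 0.1832]
thick block [ 0.6565 -0.1268] side [0.062, 0.061, 0.061, 0.062] tip [ 0.6571 -0.1267]
hub [0.5846 0.026 ]
hub [0.5907 0.026 ]
```

```bash

python3 -m jog '[{"linear":[0.62,0,0],"roll":0},{"linear":[0.63,0,0],"roll":0},{"linear":[0.63,0,0],"roll":0},{"linear":[0,0,0],"roll":0},{"linear":[0,0,0.4],"roll":0},{"linear":[0,0,0.3],"roll":0},{"linear":[0,0,0.3],"roll":0},{"linear":[0,0,0.3],"roll":0},{"linear":[0,0,0.3],"roll":0},{"linear":[0,0,0],"roll":0},{"linear":[0,0,0],"roll":0}]' -1 40
```

```text
time_s: 8.33
position: [0.6647, 0.0266, 0.0363]
tool_rot: [[1.0, -0.002, -0.001], [-0.002, -1.0, 0.0], [-0.001, -0.0, -1.0]]
ft_force: [0.1, -0.5, -1.2]
grip_width: 0.0332
gripper_force: 40.4
```

```bash

python3 -m jog '[{"linear":[0,-0.02,0.2],"roll":0},{"linear":[0,0,0.2],"roll":0},{"linear":[0,0,0.2],"roll":0},{"linear":[0,0,0.15],"roll":0},{"linear":[0,0,0.12],"roll":0},{"linear":[0,0,0],"roll":0},{"linear":[0,0,0],"roll":0}]' -1 40
```

```text
time_s: 8.92
position: [0.6652, 0.0286, 0.0016]
tool_rot: [[1.0, 0.0, -0.0], [0.0, -1.0, 0.0], [-0.0, -0.0, -1.0]]
ft_force: [-0.0, 0.5, -1.7]
grip_width: 0.033
gripper_force: 40.4
```

```bash

python3 -m jog '[{"linear":[0,0,0],"roll":0},{"linear":[0,0,0],"roll":0},{"linear":[0,0,0],"roll":0},{"linear":[0,0,0],"roll":0},{"linear":[0,0,0],"roll":0},{"linear":[0,0,0],"roll":0},{"linear":[0,0,0],"roll":0},{"linear":[0,0,0],"roll":0},{"linear":[0,0,-0.3],"roll":0},{"linear":[0,0,-0.7],"roll":0},{"linear":[0,0,-0.8],"roll":0}]' 1 40
python3 -m jog '[{"linear":[-0.91,-0.355,0],"roll":0},{"linear":[-0.91,-0.355,0],"roll":0},{"linear":[-0.91,-0.355,0],"roll":0},{"linear":[-0.91,-0.355,0],"roll":0},{"linear":[-0.91,-0.355,0],"roll":0},{"linear":[-0.91,-0.355,0],"roll":0},{"linear":[0,0,0.8],"roll":0},{"linear":[0,0,0.4],"roll":0},{"linear":[0,0,0],"roll":0},{"linear":[0,0,0],"roll":0},{"linear":[0,0,0],"roll":0}]' 1 40
python3 - <<'E'
from rig import env,optics
import cv2
from vis import *
for _ in range(1):
    c=optics.calibration("wrist"); w=optics.get_image("wrist"); o=env.observe(); print(o["position"])
    print("predicted scol px",project(c,(.445,.113,.008)))
t=optics.get_image("top")[110:240,170:350,::-1]
cv2.imwrite("pics/w7.png",cv2.hconcat([w[:,:,::-1].copy()[:,100:420],cv2.resize(t.copy(),(480,384),interpolation=cv2.INTER_CUBIC)]))
E
```

```text
time_s: 9.83
position: [0.6644, 0.0286, 0.0739]
tool_rot: [[1.0, -0.0, -0.003], [-0.0, -1.0, 0.0], [-0.003, -0.0, -1.0]]
ft_force: [0.2, -1.0, 0.7]
grip_width: 0.0853
gripper_force: 0.0
time_s: 10.75
position: [0.448, 0.1136, 0.027]
tool_rot: [[1.0, -0.0, 0.002], [-0.0, -1.0, -0.0], [0.002, 0.0, -1.0]]
ft_force: [1.1, 0.2, -0.5]
grip_width: 0.0856
gripper_force: 0.0
[0.44796262 0.11361245 0.02699636]
predicted scol px [253.56741044 214.20566361]
```

View pics/w7.png

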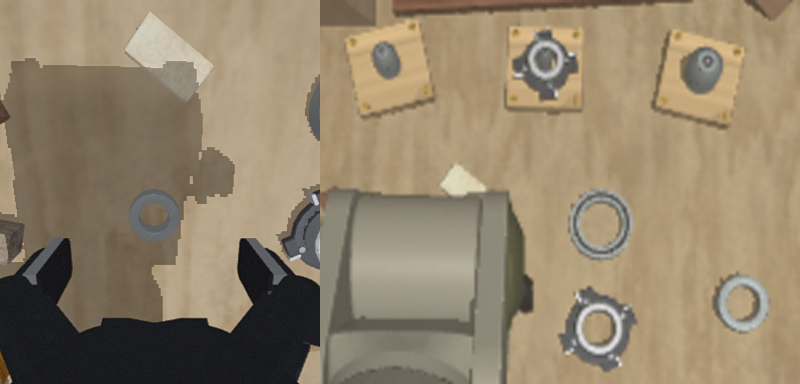

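The small cutter is seated on the thin peg, at about (546,62) in the top part. The small collar is at wrist px (254,215), which matches the prediction.

```bash

python3 -m jog '[{"linear":[-0.08,0.01,0.4],"roll":0},{"linear":[0,0,0.5],"roll":0},{"linear":[0,0,0.4],"roll":0},{"linear":[0,0,0],"roll":0},{"linear":[0,0,0],"roll":0}]' 1 40
python3 -m jog '[{"linear":[0,0,0],"roll":0},{"linear":[0,0,0],"roll":0},{"linear":[0,0,0],"roll":0},{"linear":[0,0,0],"roll":0},{"linear":[0,0,0],"roll":0},{"linear":[0,0,0],"roll":0},{"linear":[0,0,0],"roll":0},{"linear":[0,0,0],"roll":0},{"linear":[0,0,0],"roll":0}]' -1 40
```

```text
time_s: 11.27
position: [0.4439, 0.1132, -0.0258]
tool_rot: [[1.0, -0.0, -0.0], [-0.0, -1.0, 0.0], [-0.0, -0.0, -1.0]]
ft_force: [-0.0, 1.1, -0.3]
grip_width: 0.0851
gripper_force: 0.0
time_s: 12.02
position: [0.4441, 0.1133, -0.0252]
tool_rot: [[1.0, 0.0, 0.001], [0.0, -1.0, -0.0], [0.001, 0.0, -1.0]]
ft_force: [-2.0, -0.9, 9.5]
grip_width: 0.0343
gripper_force: 38.8
```

```bash

python3 -m jog '[{"linear":[0,0,-0.5],"roll":0},{"linear":[0,0,-1],"roll":0},{"linear":[0,0,-1],"roll":0},{"linear":[0.92,0.356,0],"roll":0},{"linear":[0.92,0.356,0],"roll":0},{"linear":[0.92,0.356,0],"roll":0},{"linear":[0.92,0.356,0],"roll":0},{"linear":[0.92,0.356,0],"roll":0},{"linear":[0.92,0.355,0],"roll":0},{"linear":[0,0,0],"roll":0},{"linear":[0,0,0],"roll":0},{"linear":[0,0,0],"roll":0}]' -1 40
```

```text
time_s: 13.02
position: [0.6637, 0.0281, 0.0733]
tool_rot: [[1.0, -0.0, -0.002], [-0.0, -1.0, 0.0], [-0.002, -0.0, -1.0]]
ft_force: [-0.3, 0.6, -1.0]
grip_width: 0.0344
gripper_force: 40.3
```

```bash

python3 -m jog '[{"linear":[0.015,0,0.3],"roll":0},{"linear":[0,0,0.25],"roll":0},{"linear":[0,0,0.25],"roll":0},{"linear":[0,0,0.25],"roll":0},{"linear":[0,0,0.2],"roll":0},{"linear":[0,0,0.12],"roll":0},{"linear":[0,0,0],"roll":0},{"linear":[0,0,0],"roll":0}]' -1 40
python3 -m jog '[{"linear":[0,0,0],"roll":0},{"linear":[0,0,0],"roll":0},{"linear":[0,0,0],"roll":0},{"linear":[0,0,0],"roll":0},{"linear":[0,0,0],"roll":0},{"linear":[0,0,0],"roll":0},{"linear":[0,0,0],"roll":0},{"linear":[0,0,0],"roll":0},{"linear":[0,0,-0.3],"roll":0},{"linear":[0,0,-0.6],"roll":0},{"linear":[0,0,-0.6],"roll":0}]' 1 40
```

```text
time_s: 13.68
position: [0.6652, 0.0279, 0.019]
tool_rot: [[1.0, -0.0, 0.0], [-0.0, -1.0, -0.0], [0.0, 0.0, -1.0]]
ft_force: [0.7, -0.4, -0.4]
grip_width: 0.0345
gripper_force: 40.3
time_s: 14.6
position: [0.6647, 0.0279, 0.08]
tool_rot: [[1.0, -0.0, -0.001], [-0.0, -1.0, 0.0], [-0.001, -0.0, -1.0]]
ft_force: [0.9, 0.2, 0.8]
grip_width: 0.0854
gripper_force: 0.0
```

```bash

python3 -m jog '[{"linear":[-0.838,0.19,0],"roll":0},{"linear":[-0.838,0.19,0],"roll":0},{"linear":[-0.838,0.19,0],"roll":0},{"linear":[-0.838,0.19,0],"roll":0},{"linear":[-0.838,0.19,0],"roll":0},{"linear":[-0.838,0.19,0],"roll":0},{"linear":[-0.838,0.19,0],"roll":0},{"linear":[0,0,0.7],"roll":0},{"linear":[0,0,0.6],"roll":0},{"linear":[0,0,0],"roll":0},{"linear":[0,0,0],"roll":0}]' 1 40
cat > chk.py <<'E'
import sys; from rig import env,optics
import cv2; from vis import *
x,y,z,r=map(float,sys.argv[1:5])
c=optics.calibration("wrist"); im=optics.get_image("wrist"); o=env.observe(); cv2.imwrite(f"pics/chk{sys.argv[5]}.png",im[:,:,::-1])
u,v=project(c,(x,y,z)).round().astype(int); R=int(round(np.linalg.norm(project(c,(x,y+r,z))-project(c,(x,y,z)))*1.15))
a=im.astype(int); m=((a[...,0]-a[...,2])<14).astype(np.uint8); w=np.zeros_like(m); cv2.circle(w,(int(u),int(v)),R,1,-1); w&=m
ce,A,hl=hullcentre(w); g=np.array([cast(c,q[0],z)[:2] for q in hl])
print("tcp",o["position"].round(4),"pred",(u,v),"found",ce.round(1),"xy",cast(c,ce,z)[:2].round(4),"ext",np.ptp(g,axis=0).round(3))
E
python3 chk.py .430 -.0248 .007 .038 a
```

```text
time_s: 15.52
position: [0.4305, -0.0253, 0.0275]
tool_rot: [[1.0, -0.0, -0.001], [-0.0, -1.0, 0.0], [-0.001, -0.0, -1.0]]
ft_force: [0.5, -0.5, 0.2]
grip_width: 0.0853
gripper_force: 0.0
tcp [ 0.4312 -0.0255  0.028 ] pred (np.int64(252), np.int64(210)) found [251.8 209.6] xy [ 0.4306 -0.0246] ext [0.076 0.075]
```

Spot on. Next I descend and grip.

```bash

python3 -m jog '[{"linear":[0,-0.02,0.4],"roll":0},{"linear":[0,0,0.4],"roll":0},{"linear":[0,0,0.36],"roll":0},{"linear":[0,0,0],"roll":0},{"linear":[0,0,0],"roll":0}]' 1 40
python3 -m jog '[{"linear":[0,0,0],"roll":0},{"linear":[0,0,0],"roll":0},{"linear":[0,0,0],"roll":0},{"linear":[0,0,0],"roll":0},{"linear":[0,0,0],"roll":0},{"linear":[0,0,0],"roll":0},{"linear":[0,0,0],"roll":0},{"linear":[0,0,0],"roll":0},{"linear":[0,0,0],"roll":0}]' -1 40
```

```text
time_s: 15.98
position: [0.4311, -0.0245, -0.0185]
tool_rot: [[1.0, 0.0, 0.001], [0.0, -1.0, -0.0], [0.001, 0.0, -1.0]]
ft_force: [-0.4, 0.8, 0.8]
grip_width: 0.0854
gripper_force: 0.0
time_s: 16.73
position: [0.431, -0.0246, -0.0182]
tool_rot: [[1.0, -0.0, 0.002], [-0.0, -1.0, -0.001], [0.002, 0.001, -1.0]]
ft_force: [-2.5, 0.1, 13.8]
grip_width: 0.0432
gripper_force: 38.6
```

```bash

python3 -m jog '[{"linear":[0,0,-0.6],"roll":0},{"linear":[0,0,-1],"roll":0},{"linear":[0,0,-1],"roll":0},{"linear":[0.73,-0.65,0],"roll":0},{"linear":[0.73,-0.65,0],"roll":0},{"linear":[0.73,-0.65,0],"roll":0},{"linear":[0.73,-0.65,0],"roll":0},{"linear":[0.73,-0.65,0],"roll":0},{"linear":[0.73,-0.65,0],"roll":0},{"linear":[0.73,-0.65,0],"roll":0},{"linear":[0.73,-0.65,0],"roll":0}]' -1 40
python3 -m jog '[{"linear":[0,0,0],"roll":0},{"linear":[0,0,0],"roll":0},{"linear":[0,0,0],"roll":0}]' -1 40
```

```text
time_s: 17.65
position: [0.6647, 0.1851, 0.0844]
tool_rot: [[1.0, 0.0, -0.001], [0.0, -1.0, -0.0], [-0.001, 0.0, -1.0]]
ft_force: [0.5, 0.0, -2.2]
grip_width: 0.0431
gripper_force: 41.4
time_s: 17.9
position: [0.6632, 0.1833, 0.084]
tool_rot: [[1.0, 0.0, -0.002], [0.0, -1.0, -0.0], [-0.002, 0.0, -1.0]]
ft_force: [0.1, -0.2, -2.7]
grip_width: 0.0429
gripper_force: 41.5
```

```bash

python3 -m jog '[{"linear":[0.01,0,0.4],"roll":0},{"linear":[0,0,0.35],"roll":0},{"linear":[0,0,0.3],"roll":0},{"linear":[0,0,0.25],"roll":0},{"linear":[0,0,0.25],"roll":0},{"linear":[0,0,0.25],"roll":0},{"linear":[0,0,0.25],"roll":0},{"linear":[0,0,0],"roll":0},{"linear":[0,0,0],"roll":0}]' -1 40
```

```text
time_s: 18.65
position: [0.6643, 0.1835, 0.0023]
tool_rot: [[1.0, -0.0, -0.001], [-0.0, -1.0, -0.0], [-0.001, 0.0, -1.0]]
ft_force: [0.0, 0.5, -1.7]
grip_width: 0.0425
gripper_force: 41.5
```

```bash

python3 -m jog '[{"linear":[0,0,0],"roll":0},{"linear":[0,0,0],"roll":0},{"linear":[0,0,0],"roll":0},{"linear":[0,0,0],"roll":0},{"linear":[0,0,0],"roll":0},{"linear":[0,0,0],"roll":0},{"linear":[0,0,0],"roll":0},{"linear":[0,0,0],"roll":0},{"linear":[0,0,-0.3],"roll":0},{"linear":[0,0,-0.8],"roll":0},{"linear":[0,0,-0.9],"roll":0}]' 1 40
python3 -m jog '[{"linear":[-0.482,0.793,0],"roll":0},{"linear":[-0.482,0.793,0],"roll":0},{"linear":[-0.482,0.793,0],"roll":0},{"linear":[-0.482,0.793,0],"roll":0},{"linear":[-0.482,0.793,0],"roll":0},{"linear":[-0.482,0.793,0],"roll":0},{"linear":[-0.482,0.793,0],"roll":0},{"linear":[-0.482,0.793,0],"roll":0},{"linear":[-0.482,0.793,0],"roll":0},{"linear":[-0.482,0.793,0],"roll":0},{"linear":[-0.482,0.793,0],"roll":0}]' 1 40
python3 -m jog '[{"linear":[0,0,0.7],"roll":0},{"linear":[0,0,0.7],"roll":0},{"linear":[0,0,0],"roll":0},{"linear":[0,0,0],"roll":0}]' 1 40
python3 chk.py .4525 -.1655 .008 .025 b
```

```text
time_s: 19.57
position: [0.6634, 0.1834, 0.0826]
tool_rot: [[1.0, -0.0, -0.004], [-0.0, -1.0, -0.0], [-0.004, 0.0, -1.0]]
ft_force: [0.8, 0.8, 0.2]
grip_width: 0.0851
gripper_force: 0.0
time_s: 20.48
position: [0.4515, -0.1669, 0.0837]
tool_rot: [[1.0, 0.0, 0.001], [0.0, -1.0, -0.001], [0.001, 0.001, -1.0]]
ft_force: [0.7, -0.7, 0.9]
grip_width: 0.0855
gripper_force: 0.0
time_s: 20.82
position: [0.4522, -0.1653, 0.0269]
tool_rot: [[1.0, -0.0, -0.001], [-0.0, -1.0, 0.001], [-0.001, -0.001, -1.0]]
ft_force: [0.6, 0.1, -0.5]
grip_width: 0.0851
gripper_force: 0.0
tcp [ 0.453  -0.1656  0.0278] pred (np.int64(253), np.int64(210)) found [252.4 210.1] xy [ 0.4524 -0.165 ] ext [0.054 0.051]
```

```bash

python3 -m jog '[{"linear":[0,0,0.5],"roll":0},{"linear":[0,0,0.4],"roll":0},{"linear":[0,0,0.4],"roll":0},{"linear":[0,0,0],"roll":0},{"linear":[0,0,0],"roll":0}]' 1 40
python3 -m jog '[{"linear":[0,0,0],"roll":0},{"linear":[0,0,0],"roll":0},{"linear":[0,0,0],"roll":0},{"linear":[0,0,0],"roll":0},{"linear":[0,0,0],"roll":0},{"linear":[0,0,0],"roll":0},{"linear":[0,0,0],"roll":0},{"linear":[0,0,0],"roll":0},{"linear":[0,0,0],"roll":0}]' -1 40
python3 -m jog '[{"linear":[0,0,-0.6],"roll":0},{"linear":[0,0,-1],"roll":0},{"linear":[0,0,-1],"roll":0},{"linear":[0,0,0],"roll":0}]' -1 40
```

```text
time_s: 21.28
position: [0.4531, -0.1654, -0.0242]
tool_rot: [[1.0, 0.001, 0.001], [0.001, -1.0, -0.001], [0.001, 0.001, -1.0]]
ft_force: [0.2, 0.5, 0.6]
grip_width: 0.0852
gripper_force: 0.0
time_s: 22.03
position: [0.4534, -0.1664, -0.024]
tool_rot: [[1.0, 0.0, 0.003], [0.0, -1.0, -0.002], [0.003, 0.002, -1.0]]
ft_force: [-2.0, -2.0, 12.8]
grip_width: 0.0079
gripper_force: 37.0
time_s: 22.37
position: [0.4551, -0.167, 0.0849]
tool_rot: [[1.0, 0.0, 0.009], [0.0, -1.0, -0.006], [0.009, 0.006, -1.0]]
ft_force: [1.0, -1.0, -0.3]
grip_width: 0.008
gripper_force: 37.0
```

```bash
python3 - <<'E'
from rig import env,optics
import cv2
w=optics.get_image("wrist")[120:384,80:432,::-1]; s=optics.get_image("side")[90:220,190:340,::-1]
cv2.imwrite("pics/w8.png",cv2.hconcat([cv2.resize(w.copy(),(400,300)),cv2.resize(s.copy(),(346,300),interpolation=cv2.INTER_CUBIC)])); print(env.observe()["position"],env.observe()["grip_width"])
E
```

```text
[ 0.45264215 -0.16552671  0.07952192] 0.007512355535109537
```

View pics/w8.png

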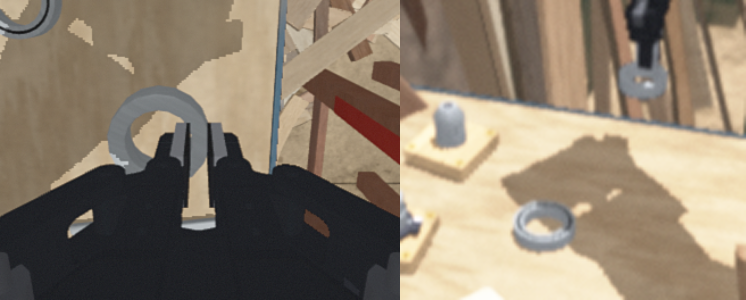

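The picture shows the collar held by its right wall: one finger slid over the top into the bore, so the tips sit higher than I assumed. I'll set it back down, open only slightly, lift out and regrip deeper.

```bash

python3 -m jog '[{"linear":[0,0,0.9],"roll":0},{"linear":[0,0,0.7],"roll":0},{"linear":[0,0,0.5],"roll":0},{"linear":[0,0,0.3],"roll":0},{"linear":[0,0,0.17],"roll":0},{"linear":[0,0,0],"roll":0},{"linear":[0,0,0],"roll":0}]' -1 40
python3 -m jog '[{"linear":[0,0,0],"roll":0},{"linear":[0,0,0],"roll":0},{"linear":[0,0,0],"roll":0},{"linear":[0,0,0],"roll":0},{"linear":[0,0,-0.2],"roll":0},{"linear":[0,0,-0.4],"roll":0},{"linear":[0,0,-0.7],"roll":0},{"linear":[0,0,0],"roll":0}]' -0.6 40
python3 -m jog '[{"linear":[0,0,0],"roll":0},{"linear":[0,0,0],"roll":0},{"linear":[0,0,0],"roll":0},{"linear":[0,0,0],"roll":0},{"linear":[0,0,0],"roll":0},{"linear":[0,0,0],"roll":0}]' 1 40
python3 chk.py .4525 -.1505 .008 .025 c
```

```text
time_s: 23.05
position: [0.4516, -0.1648, -0.0253]
tool_rot: [[1.0, -0.0, -0.002], [-0.0, -1.0, 0.001], [-0.002, -0.001, -1.0]]
ft_force: [0.3, 0.1, -2.1]
grip_width: 0.0083
gripper_force: 54.7
time_s: 23.72
position: [0.4542, -0.1666, 0.032]
tool_rot: [[1.0, 0.0, 0.006], [0.0, -1.0, -0.004], [0.006, 0.004, -1.0]]
ft_force: [1.3, -0.4, 0.1]
grip_width: 0.0171
gripper_force: 0.0
time_s: 24.22
position: [0.4522, -0.1653, 0.0274]
tool_rot: [[1.0, -0.0, -0.001], [-0.0, -1.0, 0.001], [-0.001, -0.001, -1.0]]
ft_force: [-0.3, 0.6, 0.4]
grip_width: 0.0854
gripper_force: 0.0
tcp [ 0.4522 -0.1653  0.0275] pred (np.int64(233), np.int64(210)) found [228.3 211.8] xy [ 0.4509 -0.1468] ext [0.053 0.049]
```

View pics/chkc.png

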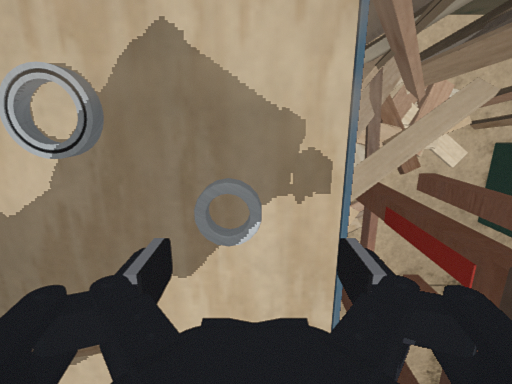

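The wrist view shows the collar lying flat at (228,212), so (0.451, −0.147), still on the table and free. I regrip about 10 mm deeper.

```bash

python3 -m jog '[{"linear":[-0.03,-0.46,0],"roll":0},{"linear":[0,0,0.5],"roll":0},{"linear":[0,0,0.5],"roll":0},{"linear":[0,0,0.3],"roll":0},{"linear":[0,0,0.23],"roll":0},{"linear":[0,0,0],"roll":0},{"linear":[0,0,0],"roll":0}]' 1 40
python3 -m jog '[{"linear":[0,0,0],"roll":0},{"linear":[0,0,0],"roll":0},{"linear":[0,0,0],"roll":0},{"linear":[0,0,0],"roll":0},{"linear":[0,0,0],"roll":0},{"linear":[0,0,0],"roll":0},{"linear":[0,0,0],"roll":0},{"linear":[0,0,0],"roll":0},{"linear":[0,0,0],"roll":0}]' -1 40
```

```text
time_s: 24.85
position: [0.4512, -0.1471, -0.0334]
tool_rot: [[1.0, -0.0, -0.0], [-0.0, -1.0, 0.0], [-0.0, -0.0, -1.0]]
ft_force: [0.1, -0.2, 0.3]
grip_width: 0.0854
gripper_force: 0.0
time_s: 25.6
position: [0.4515, -0.1472, -0.0323]
tool_rot: [[1.0, 0.0, 0.001], [0.0, -1.0, -0.001], [0.001, 0.001, -1.0]]
ft_force: [-0.7, 0.3, 9.4]
grip_width: 0.0476
gripper_force: 39.8
```

```bash

python3 -m jog '[{"linear":[0,0,-0.7],"roll":0},{"linear":[0,0,-1],"roll":0},{"linear":[0,0,-1],"roll":0}]' -1 40
python3 -m jog '[{"linear":[0.4845,-0.75,0],"roll":0},{"linear":[0.4845,-0.75,0],"roll":0},{"linear":[0.4845,-0.75,0],"roll":0},{"linear":[0.4845,-0.75,0],"roll":0},{"linear":[0.4845,-0.75,0],"roll":0},{"linear":[0.4845,-0.75,0],"roll":0},{"linear":[0.4845,-0.75,0],"roll":0},{"linear":[0.4845,-0.75,0],"roll":0},{"linear":[0.4845,-0.75,0],"roll":0},{"linear":[0.4845,-0.75,0],"roll":0},{"linear":[0.4845,-0.75,0],"roll":0}]' -1 40
python3 -m jog '[{"linear":[0,0,0],"roll":0},{"linear":[0,0,0],"roll":0},{"linear":[0,0,0],"roll":0}]' -1 40
python3 - <<'E'
from rig import env,optics
import cv2
w=optics.get_image("wrist")[60:384,60:452,::-1]; t=optics.get_image("side")[120:270,120:270,::-1]
cv2.imwrite("pics/w9.png",cv2.hconcat([w.copy(),cv2.resize(t.copy(),(324,324),interpolation=cv2.INTER_CUBIC)])); print(env.observe()["position"])
E
```

```text
time_s: 25.85
position: [0.4504, -0.1465, 0.0758]
tool_rot: [[1.0, -0.0, -0.002], [-0.0, -1.0, 0.001], [-0.002, -0.001, -1.0]]
ft_force: [1.6, -0.3, -1.1]
grip_width: 0.0477
gripper_force: 42.6
time_s: 26.77
position: [0.6648, 0.1847, 0.0747]
tool_rot: [[1.0, 0.0, -0.0], [0.0, -1.0, -0.0], [-0.0, 0.0, -1.0]]
ft_force: [0.8, 0.1, -0.8]
grip_width: 0.0476
gripper_force: 42.6
time_s: 27.02
position: [0.6638, 0.1826, 0.0743]
tool_rot: [[1.0, 0.0, -0.001], [0.0, -1.0, -0.0], [-0.001, 0.0, -1.0]]
ft_force: [-0.6, -0.7, -0.7]
grip_width: 0.0478
gripper_force: 42.6
[0.66393212 0.18191466 0.07482017]
```

View pics/w9.png

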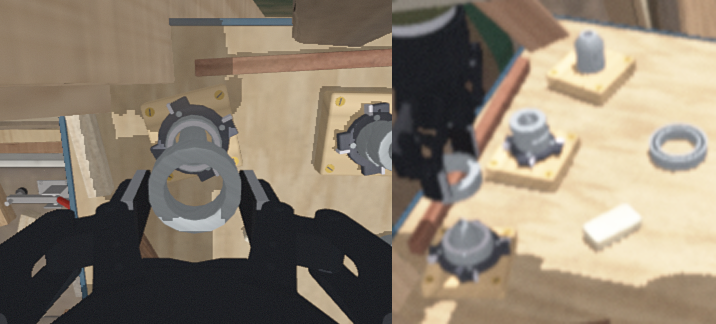

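The side part shows the thin-peg pair stacked properly at (530,135). The large cutter is on the middle peg at (468,245), and the held collar hangs level above it.

```bash

python3 -m jog '[{"linear":[0.01,-0.02,0.35],"roll":0},{"linear":[0,0,0.3],"roll":0},{"linear":[0,0,0.3],"roll":0},{"linear":[0,0,0.25],"roll":0},{"linear":[0,0,0.25],"roll":0},{"linear":[0,0,0.15],"roll":0},{"linear":[0,0,0],"roll":0},{"linear":[0,0,0],"roll":0}]' -1 40
```

```text
time_s: 27.78
position: [0.6648, 0.1838, 0.0105]
tool_rot: [[1.0, -0.0, 0.0], [-0.0, -1.0, 0.0], [0.0, -0.0, -1.0]]
ft_force: [0.3, 0.4, -1.6]
grip_width: 0.0481
gripper_force: 42.6
```

```bash

python3 -m jog '[{"linear":[0,0,0],"roll":0},{"linear":[0,0,0],"roll":0},{"linear":[0,0,0],"roll":0},{"linear":[0,0,0],"roll":0},{"linear":[0,0,0],"roll":0},{"linear":[0,0,0],"roll":0},{"linear":[0,0,0],"roll":0},{"linear":[0,0,0],"roll":0},{"linear":[0,0,-0.3],"roll":0},{"linear":[0,0,-0.7],"roll":0},{"linear":[0,0,-0.8],"roll":0}]' 1 40
python3 -m jog '[{"linear":[-0.504,0.75,0],"roll":0},{"linear":[-0.504,0.75,0],"roll":0},{"linear":[-0.504,0.75,0],"roll":0},{"linear":[-0.504,0.75,0],"roll":0},{"linear":[-0.504,0.75,0],"roll":0},{"linear":[-0.504,0.75,0],"roll":0},{"linear":[-0.504,0.75,0],"roll":0},{"linear":[0,0,0.7],"roll":0},{"linear":[0,0,0.7],"roll":0},{"linear":[0,0,0],"roll":0},{"linear":[0,0,0],"roll":0}]' 1 40
python3 chk.py .5235 -.0268 .007 .031 d
```

```text
time_s: 28.7
position: [0.6639, 0.1837, 0.0827]
tool_rot: [[1.0, -0.0, -0.003], [-0.0, -1.0, -0.0], [-0.003, 0.0, -1.0]]
ft_force: [0.5, -0.5, 0.6]
grip_width: 0.0853
gripper_force: 0.0
time_s: 29.62
position: [0.5235, -0.0262, 0.027]
tool_rot: [[1.0, -0.0, -0.001], [-0.0, -1.0, 0.0], [-0.001, -0.0, -1.0]]
ft_force: [0.1, 0.4, 0.7]
grip_width: 0.0856
gripper_force: 0.0
tcp [ 0.5244 -0.0262  0.0279] pred (np.int64(254), np.int64(210)) found [254.7 211.1] xy [ 0.5226 -0.0276] ext [0.066 0.064]
```

```bash

python3 -m jog '[{"linear":[-0.03,0.02,0.5],"roll":0},{"linear":[0,0,0.5],"roll":0},{"linear":[0,0,0.3],"roll":0},{"linear":[0,0,0.3],"roll":0},{"linear":[0,0,0],"roll":0},{"linear":[0,0,0],"roll":0}]' 1 40
python3 -m jog '[{"linear":[0,0,0],"roll":0},{"linear":[0,0,0],"roll":0},{"linear":[0,0,0],"roll":0},{"linear":[0,0,0],"roll":0},{"linear":[0,0,0],"roll":0},{"linear":[0,0,0],"roll":0},{"linear":[0,0,0],"roll":0},{"linear":[0,0,0],"roll":0}]' -1 40
```

```text
time_s: 30.17
position: [0.5234, -0.0269, -0.0361]
tool_rot: [[1.0, 0.001, 0.002], [0.001, -1.0, -0.0], [0.002, 0.0, -1.0]]
ft_force: [0.5, -0.3, -0.2]
grip_width: 0.0853
gripper_force: 0.0
time_s: 30.83
position: [0.5234, -0.0271, -0.0354]
tool_rot: [[1.0, 0.0, 0.003], [0.0, -1.0, -0.001], [0.003, 0.001, -1.0]]
ft_force: [-2.4, 1.1, 12.8]
grip_width: 0.0607
gripper_force: 40.3
```

```bash

python3 -m jog '[{"linear":[0,0,-0.7],"roll":0},{"linear":[0,0,-1],"roll":0},{"linear":[0,0,-1],"roll":0},{"linear":[0.668,0.499,0],"roll":0},{"linear":[0.668,0.499,0],"roll":0},{"linear":[0.668,0.499,0],"roll":0},{"linear":[0.668,0.499,0],"roll":0},{"linear":[0.668,0.499,0],"roll":0},{"linear":[0,0,0],"roll":0},{"linear":[0,0,0],"roll":0},{"linear":[0,0,0],"roll":0}]' -1 40
```

```text
time_s: 31.75
position: [0.6555, -0.1263, 0.0708]
tool_rot: [[1.0, 0.0, -0.001], [0.0, -1.0, 0.0], [-0.001, -0.0, -1.0]]
ft_force: [-0.5, 0.6, -1.1]
grip_width: 0.0602
gripper_force: 43.7
```

```bash

python3 -m jog '[{"linear":[0.03,0.01,0.4],"roll":0},{"linear":[0,0,0.35],"roll":0},{"linear":[0,0,0.3],"roll":0},{"linear":[0,0,0.25],"roll":0},{"linear":[0,0,0.25],"roll":0},{"linear":[0,0,0.22],"roll":0},{"linear":[0,0,0],"roll":0},{"linear":[0,0,0],"roll":0}]' -1 40
python3 - <<'E'
from rig import env,optics
import cv2
w=optics.get_image("wrist")[60:384,60:452,::-1]; t=optics.get_image("side")[110:260,130:280,::-1]
cv2.imwrite("pics/w10.png",cv2.hconcat([w.copy(),cv2.resize(t.copy(),(324,324),interpolation=cv2.INTER_CUBIC)]))
E
```

```text
time_s: 32.42
position: [0.6571, -0.1271, -0.0004]
tool_rot: [[1.0, -0.0, -0.0], [-0.0, -1.0, 0.0], [-0.0, -0.0, -1.0]]
ft_force: [-0.2, -0.3, -0.8]
grip_width: 0.06
gripper_force: 43.7
```

View pics/w10.png

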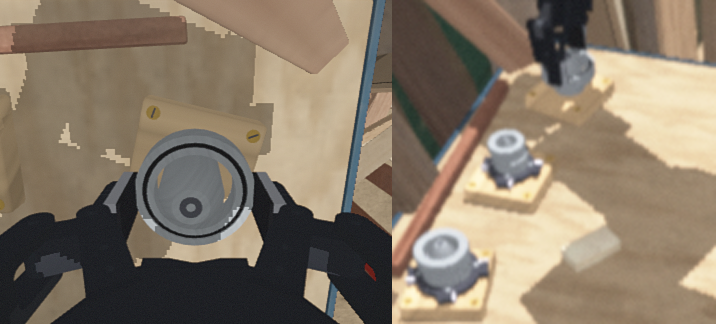

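The bearing is level around the thick peg, with the peg visible inside the bore at about (190,190). Both pairs look well stacked. I lower it the rest of the way.

```bash

python3 -m jog '[{"linear":[0,0,0.1],"roll":0},{"linear":[0,0,0.1],"roll":0},{"linear":[0,0,0],"roll":0}]' -1 40
python3 -m jog '[{"linear":[0,0,0.08],"roll":0},{"linear":[0,0,0.07],"roll":0},{"linear":[0,0,0.05],"roll":0},{"linear":[0,0,0],"roll":0}]' -1 40
```

```text
time_s: 32.77
position: [0.6568, -0.1271, -0.009]
tool_rot: [[1.0, -0.0, -0.001], [-0.0, -1.0, 0.0], [-0.001, -0.0, -1.0]]
ft_force: [-0.3, 0.8, -1.4]
grip_width: 0.0602
gripper_force: 43.7
time_s: 33.1
position: [0.6569, -0.1271, -0.0168]
tool_rot: [[1.0, -0.0, -0.001], [-0.0, -1.0, 0.0], [-0.001, -0.0, -1.0]]
ft_force: [0.8, -0.5, -1.1]
grip_width: 0.0602
gripper_force: 43.7
```

Release, lift and retreat for a final look.

```bash

python3 -m jog '[{"linear":[0,0,0],"roll":0},{"linear":[0,0,0],"roll":0},{"linear":[0,0,0],"roll":0},{"linear":[0,0,0],"roll":0},{"linear":[0,0,0],"roll":0},{"linear":[0,0,0],"roll":0},{"linear":[0,0,-0.2],"roll":0},{"linear":[0,0,-0.6],"roll":0},{"linear":[0,0,-0.9],"roll":0},{"linear":[0,0,-0.9],"roll":0},{"linear":[0,0,-0.9],"roll":0}]' 1 40
python3 -m jog '[{"linear":[-0.9,0,0],"roll":0},{"linear":[-0.9,0,0],"roll":0},{"linear":[-0.9,0,0],"roll":0},{"linear":[-0.9,0,0],"roll":0},{"linear":[-0.9,0,0],"roll":0},{"linear":[0,0,0],"roll":0},{"linear":[0,0,0],"roll":0}]' 1 40
python3 - <<'E'
from rig import env,optics
import cv2
t=optics.get_image("top")[110:170,170:350,::-1]; s=optics.get_image("side")[110:340,110:360,::-1]
a=cv2.resize(t.copy(),(600,200),interpolation=cv2.INTER_CUBIC); b=cv2.resize(s.copy(),(430,396),interpolation=cv2.INTER_CUBIC)
b=cv2.copyMakeBorder(b,0,0,0,170,cv2.BORDER_CONSTANT); cv2.imwrite("pics/final.png",cv2.vconcat([a,b]))
E
```

```text
time_s: 34.02
position: [0.6569, -0.1271, 0.1261]
tool_rot: [[1.0, -0.0, 0.0], [-0.0, -1.0, -0.0], [0.0, 0.0, -1.0]]
ft_force: [0.2, -0.0, -0.5]
grip_width: 0.0855
gripper_force: 0.0
time_s: 34.6
position: [0.4763, -0.1272, 0.1249]
tool_rot: [[1.0, -0.001, 0.001], [-0.001, -1.0, -0.001], [0.001, 0.001, -1.0]]
ft_force: [0.0, -0.7, -0.0]
grip_width: 0.0855
gripper_force: 0.0
```

View pics/final.png

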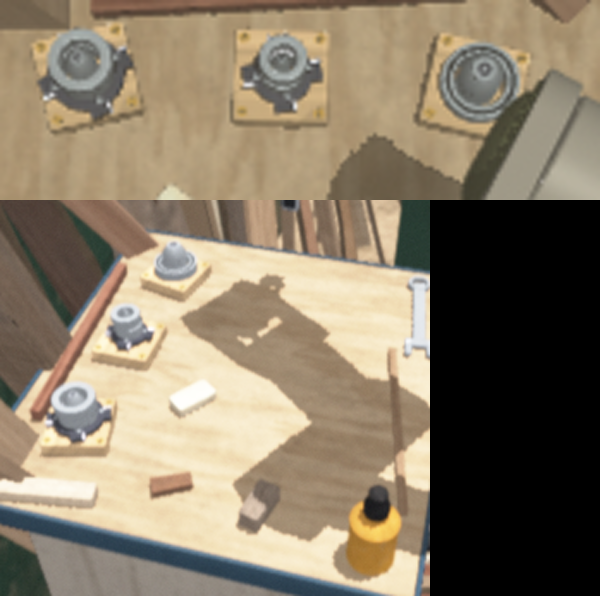

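All five pieces sit flat on their pegs: pairs at (82,75) and (282,75), bearing at (482,82) in the top part. The glue bottle is upright at (375,535).

```bash
python3 -c "
from rig import env
print(env.close_job())"
```

```text
the job is handed in; nothing more can be done
None
```

I handed in the job at about 35 s on the robot clock: the final pictures show both cutter-and-collar pairs and the bearing lying flat on their correct pegs and the glue bottle still standing, but the hand-in returned no verdict.

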